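# Shut a drive unit's access panel and lock its quarter-turn fastener

### The arm

A 7-joint arm with a two-finger parallel gripper is mounted at the origin on a cart in front of the work surface, level with it; the furniture and walls round the work are solid. World frame = base frame: x ahead of the robot, y to its left, z up, the work surface at z = 0. Lengths are in m, angles in rad, forces in N, time in s.
With the tool pointing down it reaches from about 0.4 to 0.85 m from the base axis. Payload 10.4 kg.
Tool frame: the origin (TCP) lies at the very end of the fingers, on their centre line; the grasp point (between the pads) lies 19 mm behind it; x points along the fingers, y is the direction in which the jaws open and shut, and the axes are right-handed (so a half turn about x gives the same grasp; the last joint's range is limited). The gripper opens to 85 mm and grips with 20 to 120 N. Pads are 22 mm wide; open, the fingers measure 114 mm over their backs; the gripper's body (76 mm by 85 mm) begins 54 mm behind the grasp point. The pads swing forward as they close: fully open they stand 13 mm farther back than shut.
Start: joints at [-1.308, 0.332, -0.065, 1.46, 0.022, 1.35, -0.088], TCP at [0.176, 0.6, 0.231] pointing down, gripper open.
Joint ranges: [-2.6, 2.6], [-0.5, 2.12], [-1.47, 1.34], [0.16, 2.42], [-1.27, 4.41], [0.06, 2.06], [-2.6, 2.6]. Speed limits (rad/s): [2.22, 2.22, 2.79, 2.79, 3.14, 3.14, 3.14].

### API

Orientations are given as a unit quaternion [x, y, z, w].
In Python, from workcell import monitor, camera, ticket, regions_of gives the robot as it stands.
- The arm moves only by the tool step_arm, never from a script. Its argument "increments" is a list of rows, each a list of 5 numbers: the finger opening in m, from 0 to 0.0854, then the shift along the world's x, y, z in m, then the turn about the world's z in rad. A call has 1 to 12 rows; each row shifts and turns the commanded pose from where the row before left it; what a row does not reach is not made up. A row lasts 1/12 s, in which the tool goes at most 41.7 mm and 7.16 degrees, less where a joint would pass 70% of its speed; a pose out of reach is approached as far as the arm can. A call with a gripper value outside its range is refused whole. The fingers move at their own pace and stop on an object; "force" is the grip in N (left out, the last holds). Time passes only in rows, so rows that do not move let the fingers close. It gives the time, the measured TCP pose, the force and the opening at its end, in the units of the state.
- monitor.get_obs(): the state, without advancing time (a new reading comes with each control period).
- camera(name): name is "scene" or "top" or "wrist"; returns a dict with "color" (420x560x3 uint8, red, green, blue), "range_z" (420x560 float32, m along the optical axis (not along the pixel's ray), 0 where there is no reading), "fx", "fy", "cx", "cy" (pixels), "cam_to_world" (4x4, takes a point from camera to world coordinates). Camera axes: x right, y up, looking along -z (the intrinsics and any distortion apply to the point x, -y, -z); pixel columns grow to the right and rows downward; lengths in m; the calibration is good to about 2 mm. The wrist camera is an equidistant fisheye: a pixel r from the principal point sees the ray r / f radians off the axis. A picture is of the moment at which its call begins.
- ticket.hand_in(): hands the job in, once; it reports no verdict.
Trained networks look in a picture, given as the dict that the camera call returned (one of the last four; its "shot" number tells which), for a name from the list of things; names that differ only in an ending like _2 or _b are one class to them, and where a whole thing is asked for, a point or a joint stands for the part that bears it (a point fixed in the world has none). Each returns a list of dicts, best first, with "p" (0 to 1); they miss things now and then, are a little off and sometimes report something else, mostly with a low value. They report only what shows in the picture. A call takes as long as a camera call.
- regions_of(picture, query): "region" (420x560 bool, what is visible of it) and "centre" ([row, column] in pixels, amid what is visible of it).
The state is a dict: "clock": time; "joint_pos": joint angles; "joint_velocities": joint speeds; "tau": joint torques, N m; "position": TCP position; "ee_rot": TCP orientation; "ft_force": force on the tool from outside, world axes, zero at the start; "torque": the same for the moment, N m; "grip_width": opening from 0.0 (shut) to 1.0 (fully open).
Only numpy, scipy, OpenCV 4.12 (cv2) and the standard library are available. Lean on these libraries where they do the work, as an engineer would, in place of code of your own. Each camera call takes 0.05 s, during which the arm holds its last target. There are 200 camera calls.

### The job

The green drive unit has been serviced and its hinged access panel still stands ajar: close it up with the fingertips alone. Push the panel down, and with the fingertips set in the slot of the round black fastener, press it gently onto its sprung seal and turn the fastener a quarter turn clockwise, from the red dot to the green dot, until it stops and the panel stays locked flush. Only push and press: do not lift the panel or grip anything, and leave the loose parts lying where they are.

Things in the scene. Friction and masses are not known exactly. Their poses are not given: they have to be found in the camera images.
- drive_unit: Green steel box, 210 deep (x), 280 wide (y), 84 mm high, open on top; fixed to the table. Origin: on the table straight below the fastener's axis, 60 mm behind the front wall, midway across; x to its back, y to its left, z up. The panel's hinge line runs along y at x = +147, z = 88.5 mm. The front (-x) with switch and lamp faces the robot. A 33 mm long spindle sticks out on its left side.
- panel (a joint): Grey sheet panel on the unit, 4 mm thick, 208 from hinge to front edge, 282 mm wide. Value: hinge angle in rad, 0 shut, grows as the front edge rises. A stiff hinge keeps it where it is left. Shut, its top is at z = 90.5 mm, against a stop. Let go unlocked, the rubber seal on the front wall lifts its front edge some 8 mm (0.04 rad); about 7 N down on the fastener shuts it.
- slot (a point): Centre of the slot's floor, on the fastener's axis; moves with the panel. Panel shut: x = 0, y = 0, z = 95.5 mm in the drive_unit frame. Fastener: round turn-head, 84 mm across, 21 high on the panel, with a straight slot across it, 38 wide, 16 deep, open at both ends, between two black cheeks. Closed fingertips set 25 to 30 mm off the axis in the slot push the panel down and, led round the axis, turn it.
- fastener (a joint): Turn of the fastener in rad, clockwise from above. 0: slot parallel to the panel's front edge, red pointer to the right (-y) at the red dot; pi/2 (stop): slot front to back, pointer to the front (-x) at the green dot, locked. Friction 0.05 N m. A steel tongue on it passes under a lip on the front wall from 1.0 rad on; with the panel over about 4 mm off shut in front it strikes the lip instead.
- nut_0: Bright castle nut, 25 across, 18 high; loose, left of the unit. Bystander: leave it.
- nut_1: Another such castle nut. Bystander: leave it.
- nut_2: Third such castle nut. Bystander: leave it.
- plug_gauge: Plug gauge with dark grip and red ring, 135 long, 16 high, lying in front of the unit. Bystander: leave it.
- hex_key: Black hex key, 102 long, 5 high, lying on the table. Bystander: leave it.
- tape_roll: Roll of tan tape, 89 across, 19 high, lying flat. Bystander: leave it.
- sleeve_a: Dark grey sleeve, 88 long, 18 thick, lying down. Bystander: leave it.

How it is judged:
On the way, in this order (a step that is already met when the one before it is completed fails the run):
1. the panel is pushed shut onto its seal while the fastener is still unlocked (value of joint panel below 0.06 rad and value of joint fastener below 0.9 rad), for 0.1 s.
2. the fastener is turned to its stop with the panel held shut (value of joint panel below 0.014 rad and value of joint fastener above 1.4 rad), for 0.1 s.
At the end, for the whole second after the job is handed in: the fastener stands within 0.17 rad of its locked stop and the panel, let go, stays shut within 0.014 rad (under 3 mm at its front edge) and at rest (all of step 2 and velocity of joint panel below 0.05 rad/s); the robot touches nothing.
It fails at once if a loose part (nut, hex key, plug gauge, tape roll or sleeve) is moved by over 20 mm (distance of any of nut_0, nut_1, nut_2, plug_gauge, hex_key, tape_roll, sleeve_a from where it was at the start of the episode above 0.02 m).
It fails at once if the panel is lifted farther open, beyond 0.55 rad (value of joint panel above 0.55 rad).
It fails at once if the fingers press, force or grip the unit, panel or fastener with over 50 N (contact force between the fingers and drive_unit above 50 N).
It also fails if it takes over 35 s, if anything falls off the work surface, if the arm or the gripper's body presses on something with over 40 N, if the wrist force passes 120 N, or if a joint passes its speed limit or range.

## Working session

There is one attempt and no reset: what is moved stays moved. The work goes in short steps, Python scripts to look and compute and a tool call to move; the robot and the scene stay as the last step left them, time stands still between calls to the robot, and variables do not carry over. Pictures are saved under pics/ and viewed, about 8 in all and at most 12, crops included, and the job is handed in when it is done.

Besides the shell and the picture viewer there is one more tool, called as a command line: name --pt "numbers of a row" for each row, then --argument value for the rest. step_arm: Moves the arm, as the interface text tells. Its arguments: {"type":"object","properties":{"increments":{"type":"array"},"force":{"type":"number"}},"required":["increments"]}

```bash
mkdir -p pics; cat > h.py <<'E'
import numpy as np, cv2
from workcell import monitor, camera, ticket, regions_of
def cloud(p):
    H,W=p["range_z"].shape; v,u=np.mgrid[:H,:W]; z=p["range_z"]
    P=np.stack([(u-p["cx"])/p["fx"]*z,-(v-p["cy"])/p["fy"]*z,-z,np.ones_like(z)],-1)
    return (P@np.array(p["cam_to_world"]).T)[...,:3]
def save(p,n): cv2.imwrite("pics/"+n+".png",p["color"][...,::-1])
E
python3 - <<'E'
from h import *
o=monitor.get_obs(); print({k:np.round(v,3) for k,v in o.items()})
ims=[]
for n in ["scene","top"]:
    p=camera(n); save(p,n+"0"); C=cloud(p); ok=p["range_z"]>0
    print(n,np.round(p["cam_to_world"],3).tolist())
    for q in ["drive_unit","panel","fastener","slot","nut_0","plug_gauge","hex_key","tape_roll","sleeve_a"]:
        for r in regions_of(p,q)[:3]:
            if r["p"]<.3: continue
            m=r["region"]&ok; X=C[m]
            if len(X): print(q,round(r["p"],2),np.round(r["centre"]),"med",np.round(np.median(X,0),3),"lo",np.round(np.percentile(X,3,axis=0),3),"hi",np.round(np.percentile(X,97,axis=0),3))
E
```

```text
{'clock': np.float64(0.0), 'joint_pos': array([-1.308,  0.333, -0.065,  1.461,  0.022,  1.35 , -0.088]), 'joint_velocities': array([ 0.001,  0.001, -0.001,  0.001, -0.002, -0.   , -0.   ]), 'tau': array([ 0.0000e+00, -6.2547e+01,  4.9000e-02, -3.9159e+01,  1.6000e-02,
        1.0000e-02, -0.0000e+00]), 'position': array([0.176, 0.599, 0.231]), 'ee_rot': array([ 0.1  ,  0.7  , -0.101,  0.7  ]), 'ft_force': array([-1.003, -0.357,  0.268]), 'torque': array([-0.011,  0.052, -0.011]), 'grip_width': np.float64(0.999)}
scene [[-0.806, 0.42, -0.417, 0.154], [-0.591, -0.595, 0.545, 0.36], [-0.019, 0.685, 0.728, 0.816], [0.0, 0.0, 0.0, 1.0]]
drive_unit 0.65 [175. 359.] med [ 0.457 -0.397  0.096] lo [ 0.326 -0.542  0.012] hi [ 0.605 -0.291  0.137]
panel 0.6 [161. 361.] med [ 0.468 -0.424  0.119] lo [ 0.342 -0.556  0.094] hi [ 0.609 -0.314  0.145]
fastener 0.66 [162. 361.] med [ 0.459 -0.403  0.135] lo [ 0.421 -0.439  0.122] hi [ 0.499 -0.364  0.149]
slot 0.92 [164. 360.] med [ 0.459 -0.403  0.135] lo [ 0.421 -0.445  0.121] hi [ 0.5   -0.364  0.149]
nut_0 0.58 [194. 282.] med [ 0.619 -0.307  0.0
[... 1007 characters left out ...]
72 [252. 354.] med [ 0.461 -0.405  0.131] lo [ 0.424 -0.441  0.12 ] hi [ 0.499 -0.366  0.15 ]
slot 0.78 [253. 356.] med [ 0.462 -0.405  0.131] lo [ 0.426 -0.441  0.12 ] hi [ 0.499 -0.366  0.15 ]
nut_0 0.64 [189. 319.] med [ 0.654 -0.319  0.019] lo [ 0.645 -0.331  0.003] hi [ 0.666 -0.31   0.024]
plug_gauge 0.57 [272. 310.] med [ 0.424 -0.291  0.014] lo [ 0.369 -0.311  0.008] hi [ 0.482 -0.268  0.019]
hex_key 0.55 [192. 241.] med [ 0.642 -0.083  0.007] lo [ 0.629 -0.087  0.001] hi [ 0.665 -0.066  0.01 ]
tape_roll 0.97 [265. 171.] med [0.443 0.114 0.02 ] lo [0.404 0.076 0.01 ] hi [0.483 0.154 0.026]
sleeve_a 0.55 [231. 202.] med [0.526 0.02  0.018] lo [0.484 0.013 0.009] hi [0.561 0.029 0.024]
```

View pics/scene0.png

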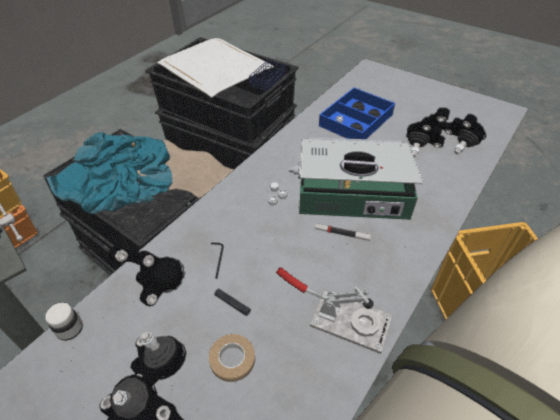

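View pics/top0.png

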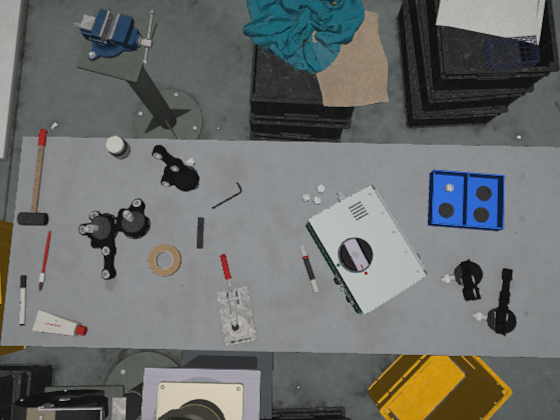

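The scene picture shows the unit at (360,180) with the panel ajar. The top picture shows the fastener at (355,254), the red dot near (366,273), and the front edge running from (307,223) to (361,312). Next I'll fit the pose.

```bash
python3 - <<'E'
from h import *
p=camera("top"); C=cloud(p); ok=p["range_z"]>0
R=[r for r in regions_of(p,"panel")][0]["region"]&ok
F=regions_of(p,"fastener")[0]["region"]&ok
k=np.ones((5,5),np.uint8)
m=cv2.erode(R.astype(np.uint8),k)>0
m&=~(cv2.dilate(F.astype(np.uint8),k)>0)
X=C[m]
for _ in range(4):
    c=X.mean(0); n=np.linalg.svd(X-c,full_matrices=False)[2][2]; n*=np.sign(n[2]); d=(X-c)@n; X=X[abs(d)<max(2*d.std(),.002)]
print("n",n.round(3),"tilt",np.arccos(n[2]).round(3),"dirdown",np.degrees(np.arctan2(n[1],n[0])).round(1),"c",c.round(3),"sd",d.std())
Y=C[R]; Y=Y[abs((Y-c)@n)<.01]
rect=cv2.minAreaRect((Y[:,:2]*1000).astype(np.float32)); print(rect, cv2.boxPoints(rect).round(0).tolist())
Fx=C[F]; h=(Fx-c)@n; print("fast h pct",np.percentile(h,[5,50,95]).round(4))
(fc,fr)=cv2.minEnclosingCircle((Fx[h>.003][:,:2]*1000).astype(np.float32)); print(fc,fr, "meanz",Fx.mean(0).round(4))
yaw=None
cr=p["color"][200:325,295:435,::-1]; cv2.imwrite("pics/crop1.png",cv2.resize(cr,None,fx=5,fy=4.8,interpolation=cv2.INTER_CUBIC))
# same from scene
p=camera("scene"); C=cloud(p); ok=p["range_z"]>0
F=regions_of(p,"fastener")[0]["region"]&ok
Fx=C[F]; h=(Fx-c)@n
(fc,fr)=cv2.minEnclosingCircle((Fx[h>.003][:,:2]*1000).astype(np.float32)); print("scene",fc,fr)
E
```

```text
n [ 0.105 -0.173  0.979] tilt 0.204 dirdown -58.7 c [ 0.477 -0.443  0.112] sd 0.0021044071129911017
((481.2800598144531, -436.42681884765625), (285.4949645996094, 200.2253875732422), 31.313091278076172) [[307.0, -425.0], [411.0, -596.0], [655.0, -448.0], [551.0, -277.0]]
fast h pct [0.0017 0.0099 0.0239]
(461.7646789550781, -404.3706359863281) 42.718509674072266 meanz [ 0.4614 -0.4033  0.1335]
scene (460.23095703125, -404.99688720703125) 44.33864974975586
```

View pics/crop1.png

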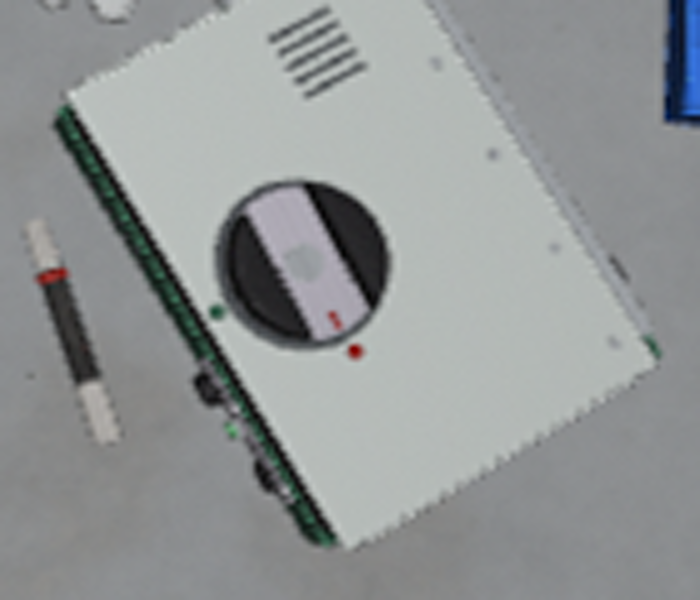

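The crop shows the slot parallel to the front edge, the red pointer at the red dot (355,350) and the green dot at (217,312). The unit sits at about (0.458, -0.399) with yaw -58.7° and the panel about 0.20 rad open. I'll set the fingers in the right end of the slot, jaw axis along the slot, going over in an arc.

step_arm --pt "0 0.028 -0.021 0.002 -0.02" --pt "0 0.028 -0.021 0.002 -0.02" --pt "0 0.028 -0.021 0.002 -0.02" --pt "0 0.028 -0.021 0.002 -0.02" --pt "0 0.028 -0.021 0.002 -0.02" --pt "0 0.028 -0.021 0.002 -0.02" --pt "0 0.028 -0.021 0.002 -0.02" --pt "0 0.028 -0.021 0.002 -0.02" --pt "0 0.028 -0.021 0.002 -0.02" --pt "0 0.028 -0.021 0.002 -0.02" --pt "0 0.028 -0.021 0 -0.02" --pt "0 0.028 -0.021 0 -0.02" --force 40

```text
clock: 2.25
position: [0.5135, 0.3465, 0.2517]
ee_rot: [0.184, 0.683, -0.184, 0.683]
ft_force: [0.7, 0.1, -0.2]
grip_width: 0.0
```

step_arm --pt "0 0.008 -0.033 0 -0.02" --pt "0 0.008 -0.033 0 -0.02" --pt "0 0.008 -0.033 0 -0.02" --pt "0 0.008 -0.033 0 -0.02" --pt "0 0.008 -0.033 0 -0.02" --pt "0 0.008 -0.033 0 -0.02" --pt "0 0.008 -0.033 0 -0.02" --pt "0 0.008 -0.033 0 -0.02" --pt "0 0.008 -0.033 0 -0.02" --pt "0 0.008 -0.033 0 -0.02" --pt "0 0.008 -0.033 0 -0.02" --pt "0 0.008 -0.033 0 -0.02"

```text
clock: 3.25
position: [0.6084, -0.0499, 0.2516]
ee_rot: [0.265, 0.656, -0.264, 0.656]
ft_force: [1.4, -0.7, -0.3]
grip_width: -0.002
```

step_arm --pt "0 -0.014 -0.03 0 -0.02" --pt "0 -0.014 -0.03 0 -0.02" --pt "0 -0.014 -0.03 0 -0.02" --pt "0 -0.014 -0.03 0 -0.02" --pt "0 -0.014 -0.03 0 -0.02" --pt "0 -0.014 -0.03 0 -0.02" --pt "0 -0.014 -0.03 0 -0.02" --pt "0 -0.014 -0.03 0 -0.02" --pt "0 -0.014 -0.03 0 -0.02" --pt "0 -0.014 -0.03 0 -0.02" --pt "0 -0.014 -0.03 0 -0.02" --pt "0 0 0 0 0"

```text
clock: 4.25
position: [0.4494, -0.3849, 0.2519]
ee_rot: [0.337, 0.621, -0.339, 0.621]
ft_force: [-0.8, -0.6, 1.1]
grip_width: -0.002
```

```bash
python3 - <<'E'
from h import *
p=camera("wrist"); H,W=p["range_z"].shape; v,u=np.mgrid[:H,:W]; z=p["range_z"]
dx=u-p["cx"]; dy=v-p["cy"]; r=np.hypot(dx,dy)+1e-9; th=r/p["fx"]; t=np.tan(np.minimum(th,1.5))*z
P=np.stack([dx/r*t,-dy/r*t,-z,np.ones_like(z)],-1); C=(P@np.array(p["cam_to_world"]).T)[...,:3]
save(p,"wrist1"); ok=z>0
F=regions_of(p,"fastener"); 
for f in F[:2]:
    X=C[f["region"]&ok]; print(round(f["p"],2),f["centre"],X.mean(0).round(4),np.percentile(X,[3,97],axis=0).round(3).tolist())
    print(cv2.minEnclosingCircle((X[:,:2]*1000).astype(np.float32)))
    # top-height pts
O=np.array([.458,-.399]);u_=np.array([.520,-.854]);v_=np.array([.854,.520])
X=C[F[0]["region"]&ok]; a=(X[:,:2]-O)@u_*1000; b=(X[:,:2]-O)@v_*1000
g=X[:,2]*1000+a*np.tan(.204)  # height compensated for tilt
for lo in range(-48,60,4):
    s=(a>=lo)&(a<lo+4)&(abs(b)<25)
    if s.sum()>5: print(lo,s.sum(),np.median(g[s]).round(1))
E
```

```text
0.8 [229.0, 276.8] [ 0.4585 -0.3986  0.1325] [[0.425, -0.436, 0.121], [0.498, -0.365, 0.147]]
((461.5887756347656, -409.53240966796875), 48.209327697753906)
-40 15 121.6
-36 301 130.3
-32 370 139.5
-28 330 141.4
-24 295 141.7
-20 285 141.7
-16 263 141.7
-12 89 141.4
-8 74 125.7
-4 242 125.6
0 229 125.7
4 225 125.7
8 218 125.7
12 213 125.6
16 211 125.5
20 243 125.7
24 474 133.0
28 118 141.3
32 66 141.5
36 9 141.4
```

View pics/wrist1.png

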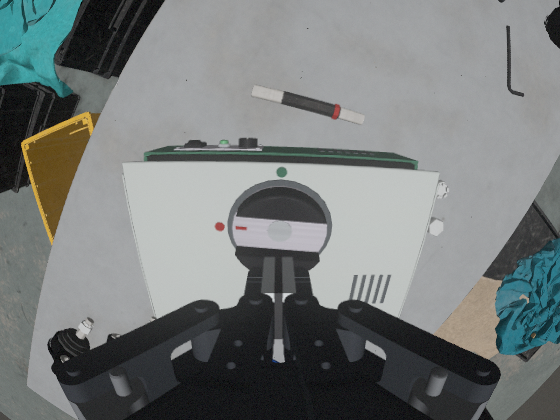

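The wrist view shows the fastener at (280,229) with the slot unobstructed. The slot floor is at z≈0.125 and its walls agree with the fit to about 1.5 mm.

step_arm --pt "0 -0.004 -0.012 -0.01 -0.01" --pt "0 -0.004 -0.012 -0.02 -0.01" --pt "0 -0.003 -0.01 -0.02 -0.01" --pt "0 0 0 -0.02 0" --pt "0 0 0 -0.02 0" --pt "0 0 0 -0.01 0" --pt "0 0 0 0 0" --pt "0 0 0 -0.005 0" --pt "0 0 0 -0.005 0" --pt "0 0 0 -0.005 0" --pt "0 0 0 0 0"

```text
clock: 5.27
position: [0.4432, -0.412, 0.1359]
ee_rot: [0.344, 0.618, -0.344, 0.618]
ft_force: [0.0, -0.2, -0.5]
grip_width: -0.001
```

step_arm --pt "0 -0.005 -0.006 0 0" --pt "0 0 0 -0.004 0" --pt "0 0 0 -0.004 0" --pt "0 0 0 -0.004 0" --pt "0 0 0 -0.003 0" --pt "0 0 0 0 0"

```text
clock: 5.77
position: [0.438, -0.4179, 0.1204]
ee_rot: [0.344, 0.618, -0.344, 0.617]
ft_force: [0.0, 0.7, -0.2]
grip_width: -0.003
```

step_arm --pt "0 0 0 -0.003 0" --pt "0 0 0 -0.003 0" --pt "0 -0.0005 0.0005 -0.003 0" --pt "0 0 0 0 0"

```text
clock: 6.1
position: [0.4375, -0.4175, 0.1116]
ee_rot: [0.344, 0.618, -0.344, 0.618]
ft_force: [-0.7, 0.0, 1.0]
grip_width: -0.002
```

```bash
cat >> h.py <<'E'
def tilt():
    p=camera("top"); C=cloud(p); O=np.array([.4588,-.4003]); u=np.array([.520,-.854]); v=np.array([.854,.520])
    a=(C[...,:2]-O)@u; b=(C[...,:2]-O)@v
    m=(a>-.05)&(a<.13)&(abs(b)<.13)&(np.hypot(a,b)>.055)&(C[...,2]>.08)&(C[...,2]<.15)
    A=np.c_[a[m],b[m],np.ones(m.sum())]; z=C[m][:,2]
    for _ in range(5):
        s=np.linalg.lstsq(A,z,rcond=None)[0]; e=z-A@s; k=abs(e)<max(.003,1.5*e.std()); A,z=A[k],z[k]
    print("slope",-s[0].round(4),"lat",s[1].round(4),"z0",s[2].round(4),len(z),e.std().round(4)); return p
E
python3 - <<'E'
from h import *
p=tilt(); save(p,"top2")
p=camera("wrist"); save(p,"wrist2")
E
```

```text
slope 0.0978 lat -0.0016 z0 0.1056 1827 0.0016
```

View pics/wrist2.png

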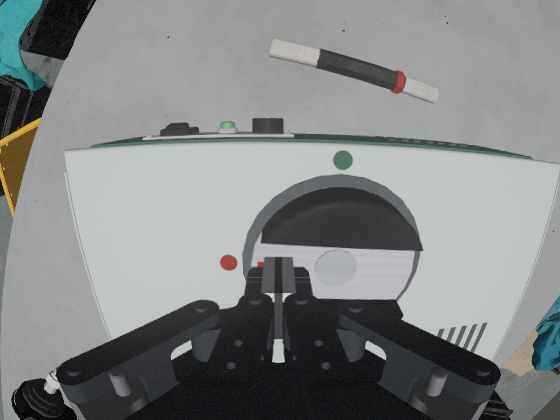

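The wrist view shows the tips in the slot's right end at (278,270). The panel is already down to about 0.10 rad, so I'll push on.

step_arm --pt "0 -0.0005 0.001 -0.003 0" --pt "0 -0.0005 0.001 -0.003 0" --pt "0 -0.0005 0 -0.003 0" --pt "0 0 0 -0.003 0" --pt "0 0 0 -0.002 0" --pt "0 0 0 0 0"

```text
clock: 6.7
position: [0.4361, -0.4157, 0.0981]
ee_rot: [0.344, 0.618, -0.344, 0.618]
ft_force: [-0.7, 1.7, 2.6]
grip_width: 0.002
```

step_arm --pt "0 0 0 -0.002 0" --pt "0 0 0 -0.001 0" --pt "0 0 0 0 0" --pt "0 0 0 0 0"

```text
clock: 7.03
position: [0.4363, -0.416, 0.0956]
ee_rot: [0.344, 0.618, -0.344, 0.618]
ft_force: [-1.1, 1.8, 4.9]
grip_width: 0.002
```

step_arm --pt "0 0 0 -0.001 0" --pt "0 0 0 -0.001 0" --pt "0 0 0 0 0"

```text
clock: 7.28
position: [0.437, -0.4169, 0.0953]
ee_rot: [0.344, 0.617, -0.344, 0.619]
ft_force: [-1.6, 2.6, 14.9]
grip_width: -0.003
```

```bash
python3 -c "
from h import *
tilt(); o=monitor.get_obs(); print(o['position'].round(4),o['ft_force'].round(1))"
```

```text
slope -0.0029 lat 0.0003 z0 0.0912 1833 0.0016
[ 0.4369 -0.4169  0.0952] [-3.   1.1 16.8]
```

The panel is shut (slope about 0, 15 N). Next I'll lead the fastener round clockwise.

step_arm --pt "0 -0.0012 0.002 0 0" --pt "0 -0.0012 0.002 0 0" --pt "0 -0.0012 0.002 0 -0.04" --pt "0 -0.0006 0.0023 0 -0.08" --pt "0 -0.0006 0.0023 0 -0.08" --pt "0 -0.0006 0.0023 0 -0.08"

```text
clock: 7.83
position: [0.432, -0.405, 0.0954]
ee_rot: [0.428, 0.561, -0.428, 0.565]
ft_force: [1.1, -3.3, 12.1]
grip_width: 0.001
```

step_arm --pt "0 0 0.0023 0 -0.08" --pt "0 0 0.0023 0 -0.08" --pt "0 0 0.0023 0 -0.08"

```text
clock: 8.08
position: [0.4316, -0.3982, 0.0953]
ee_rot: [0.492, 0.506, -0.493, 0.509]
ft_force: [-0.9, -2.6, 13.3]
grip_width: -0.002
```

step_arm --pt "0 0.0006 0.0023 0 -0.08" --pt "0 0.0006 0.0023 0 -0.08" --pt "0 0.0006 0.0023 0 -0.08" --pt "0 0.0012 0.002 0 -0.08" --pt "0 0.0012 0.002 0 -0.08" --pt "0 0.0012 0.002 0 -0.08"

```text
clock: 8.58
position: [0.4359, -0.3851, 0.0952]
ee_rot: [-0.599, -0.375, 0.599, -0.377]
ft_force: [-4.8, -0.2, 18.2]
grip_width: 0.003
```

step_arm --pt "0 0.0017 0.0017 0 -0.08" --pt "0 0.0017 0.0017 0 -0.08" --pt "0 0.0017 0.0017 0 -0.08" --pt "0 0 0 0 0"

```text
clock: 8.92
position: [0.4412, -0.3793, 0.0951]
ee_rot: [0.64, 0.301, -0.64, 0.302]
ft_force: [-5.8, 4.0, 22.3]
grip_width: 0.0
```

```bash
python3 -c "
from h import *
tilt(); p=camera('wrist'); save(p,'wrist3'); o=monitor.get_obs(); print(o['position'].round(4),o['ft_force'].round(1),o['joint_pos'].round(2))"
```

```text
slope 0.0013 lat -0.0007 z0 0.0914 2635 0.0016
[ 0.4412 -0.3793  0.0951] [-6.7  2.5 20.4] [-0.09  0.49  0.92  1.78 -0.44  1.09  0.29]
```

View pics/wrist3.png

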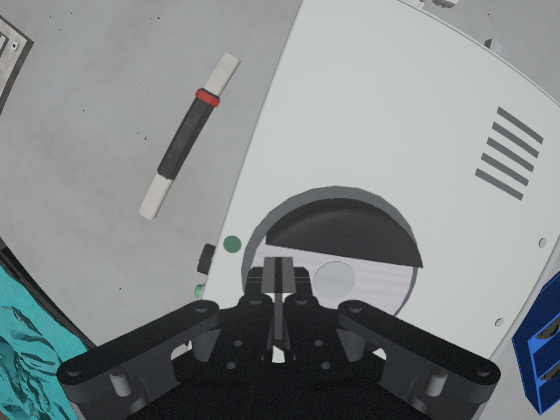

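The wrist view shows the panel flat and the slot turned about 75–80°, with the green dot at (232,244). I'll continue to the stop.

step_arm --pt "0 0.002 0.0013 0.0003 -0.08" --pt "0 0.002 0.0013 0.0003 -0.08" --pt "0 0.002 0.001 0 -0.08" --pt "0 0 0 0 -0.08"

```text
clock: 9.35
position: [0.4474, -0.3758, 0.0953]
ee_rot: [0.68, 0.195, -0.679, 0.197]
ft_force: [-1.7, 0.2, 14.1]
grip_width: 0.002
```

step_arm --pt "0 0.0015 0.0008 0 0" --pt "0 0 0 0 0"

```text
clock: 9.52
position: [0.4477, -0.3757, 0.0953]
ee_rot: [-0.679, -0.196, 0.68, -0.197]
ft_force: [-7.5, -0.8, 15.2]
grip_width: -0.001
```

step_arm --pt "0 0.0015 0.0008 0 0" --pt "0 0 0 0 0"

```text
clock: 9.68
position: [0.4486, -0.3753, 0.0953]
ee_rot: [-0.679, -0.196, 0.68, -0.197]
ft_force: [-7.8, -2.5, 14.7]
grip_width: -0.003
```

step_arm --pt "0 0.002 0.001 0 0" --pt "0 0.001 0.0005 0 0" --pt "0 0 0 0 0"

```text
clock: 9.93
position: [0.4517, -0.374, 0.0953]
ee_rot: [-0.679, -0.195, 0.68, -0.198]
ft_force: [-8.3, -2.9, 14.7]
grip_width: 0.001
```

```bash
python3 -c "
from h import *
tilt(); p=camera('wrist'); save(p,'wrist4'); o=monitor.get_obs(); print(o['position'].round(4),o['ft_force'].round(1))"
```

```text
slope 0.002 lat -0.0004 z0 0.0917 2666 0.0016
[ 0.4517 -0.374   0.0953] [-8.6 -3.3 15.2]
```

View pics/wrist4.png

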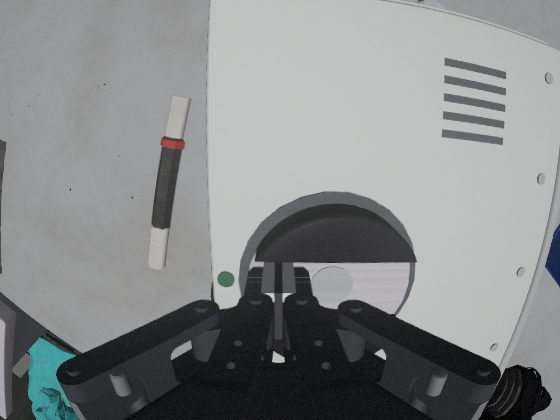

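The cheek is nearly parallel to the tool, which has turned 89.6°. A little further until the force rises will confirm the stop.

step_arm --pt "0 0.0017 0.001 0 0" --pt "0 0 0 0 0"

```text
clock: 10.2
position: [0.4535, -0.3731, 0.0953]
ee_rot: [-0.679, -0.195, 0.68, -0.198]
ft_force: [-8.2, -3.3, 14.2]
grip_width: -0.001
```

step_arm --pt "0 0.0017 0.001 0 0" --pt "0 0 0 0 0"

```text
clock: 10.37
position: [0.4538, -0.373, 0.0953]
ee_rot: [-0.678, -0.195, 0.681, -0.197]
ft_force: [-12.5, -5.0, 15.2]
grip_width: 0.0
```

step_arm --pt "0 0.0017 0.001 0 0" --pt "0 0 0 0 0"

```text
clock: 10.53
position: [0.454, -0.3729, 0.0952]
ee_rot: [-0.678, -0.194, 0.681, -0.197]
ft_force: [-17.2, -7.3, 16.3]
grip_width: -0.001
```

The fastener is firmly at its stop: the force rises to 19 N with no motion. I'll relax and lift straight out.

step_arm --pt "0 -0.002 -0.001 0.001 0" --pt "0 -0.002 -0.001 0.002 0" --pt "0 0 0 0.005 0" --pt "0 0 0 0.01 0" --pt "0 0 0 0.015 0" --pt "0 0 0 0.03 0" --pt "0 0 0 0.03 0" --pt "0 -0.01 0.02 0.03 0" --pt "0 -0.01 0.03 0.01 0" --pt "0 -0.01 0.03 0 0" --pt "0 -0.01 0.03 0 0" --pt "0 0 0 0 0"

```text
clock: 11.53
position: [0.419, -0.2642, 0.2288]
ee_rot: [0.681, 0.202, -0.676, 0.198]
ft_force: [0.4, 0.5, -0.2]
grip_width: -0.003
```

```bash
python3 -c "
from h import *
p=tilt(); o=monitor.get_obs(); print(o['position'].round(4),o['ft_force'].round(1))
cv2.imwrite('pics/crop5.png',cv2.resize(p['color'][200:325,295:435,::-1],None,fx=5,fy=4.8,interpolation=cv2.INTER_CUBIC))"
```

```text
slope 0.0022 lat -0.0009 z0 0.0918 3704 0.0016
[ 0.4193 -0.2661  0.229 ] [0.  0.7 0.9]
```

View pics/crop5.png

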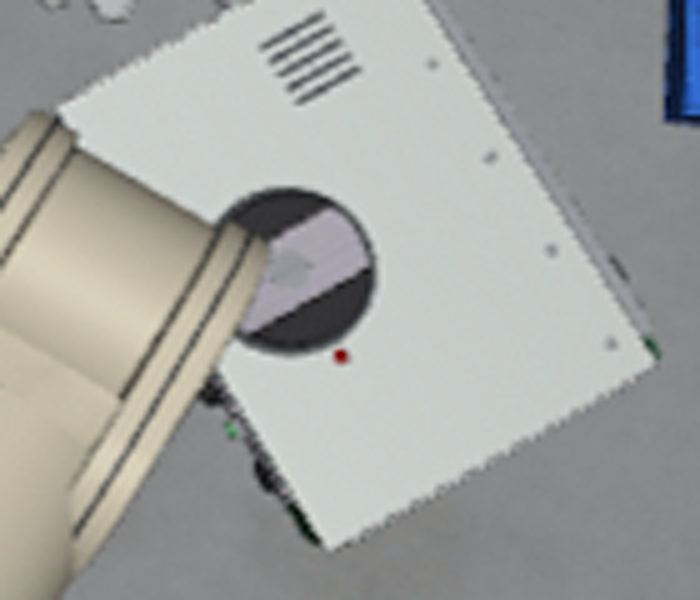

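The crop shows the slot running front to back and the red dot at (341,356) uncovered. With the arm clear, the panel stays flush.

```bash
python3 -c "
from h import *
print(ticket.hand_in())"
```

```text
the job is handed in; nothing more can be done
None
```

The panel is closed and locked, and I handed the job in at about 11.6 s of the 35 s allowed; no verdict is reported.

- **What I did:** I set the closed fingertips in the right end of the slot, about 27 mm off the axis. I pushed the panel down from about 0.20 rad until it was shut, holding it there with about 15 N. Then I led the fastener clockwise until the sideways force rose to about 19 N with no more motion, which I took as the stop. After that I eased off and lifted straight out.
- **Last checks:** With the arm clear and reading no contact force, the panel's slope measured about 0.002 rad. The slot runs front to back, within about 3° of the unit's axis. The highest force I read was about 25 N, though only at the end of each move.
- **Not confirmed:** In the last picture the arm hid the red pointer and the green dot. The locked position therefore rests on the slot's angle, the firm stop and the panel staying shut. I did not measure the loose parts again; the moves kept clear of them, and the plug gauge and the visible nuts look undisturbed in the later pictures.

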